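# Photograph the painting at the copy stand

## Task

Take the photograph of the painting with your fingertips only: first switch the power on by pressing the raised orange end of the rocker fully down, then press the yellow lamp key on the black console fully home so that it stays down, and then press the white shutter button of the little grey remote right in and let it come up again. Leave the red and blue keys and the things on the desk alone, and press the remote where it lies: do not lift it or shove it about.

Things in the scene. Friction and masses are not known exactly. Their poses are not given: they have to be found in the camera images.
- power_box: grey power box, 90 (x) x 70 (y) x 32 mm high, fixed to the desk; origin at the centre of its underside, z up. On its top sits the rocker, 48 mm long (along the box's x) and 28 mm wide, 8 mm thick, turning about an axis parallel to the box's y that passes 43 mm above the origin. The half towards the box's +x is orange, the other half black. Nothing stands higher than 5 mm above the box's top beside or beyond the rocker's ends.
- rocker (a joint): angle of the rocker in rad: 0 = off (orange end raised, tilted 0.25 rad up), 0.5 = on (orange end fully down, tilted 0.25 rad down). It starts at 0 to 0.05 and stays wherever it is left; moved by a torque of about 0.04 N m (2 to 4 N on the orange half).
- rocker_on (a point): point on the upper face of the orange half, 17 mm from the axis, midway across the width; it moves with the rocker, some 51 mm above the desk when off and 43 mm when on.
- console: black light console, 110 (x) x 210 (y) x 36 mm high, fixed to the desk; origin at the centre of its underside, z up. Its three keys stand in a row along its y axis, 65 mm apart, the middle one above the origin.
- yellow_key_top (a point): centre of the top face of the yellow lamp key: square key on the light console, 32 x 32 mm, its top 13 mm above the console when up. Which of the three places each colour has varies.
- yellow_key (a joint): how far the yellow key is pressed, in m: 0 = up, 0.007 = fully home. It stays where it is pushed; moved by about 4 N.
- red_key_top (a point): centre of the top face of the red key, to be left alone: square key on the light console, 32 x 32 mm, its top 13 mm above the console when up. Which of the three places each colour has varies.
- red_key (a joint): how far the red key is pressed, in m (0 = up, 0.007 = home); moves like the yellow one.
- blue_key_top (a point): centre of the top face of the blue key, to be left alone: square key on the light console, 32 x 32 mm, its top 13 mm above the console when up. Which of the three places each colour has varies.
- blue_key (a joint): how far the blue key is pressed, in m (0 = up, 0.007 = home); moves like the yellow one.
- remote: loose grey remote control lying on the desk, 100 (x) x 50 (y) x 20 mm high, about 0.15 kg; origin at the centre of its underside, z up.
- shutter_top (a point): centre of the top face of the white round shutter button, 28 mm across, on the remote 20 mm from its middle towards its +x end; 30 mm above the desk when up.
- shutter (a joint): how far the shutter button is pressed, in m: 0 = up, 0.006 = right in. A spring returns it; 1.5 N starts it, 4.5 N holds it right in.
- ink_bottle: loose brown ink bottle with a black cap, 42 mm across, 70 mm high, origin at the centre of its underside; leave alone.
- eraser: loose white eraser, 22 (x) x 55 (y) x 14 mm, origin at the centre of its underside; leave alone.
- mug: loose blue water cup without handle, 76 mm across at the rim, 85 mm high, origin at the centre of its underside; leave alone.
- paint_jar: loose red paint jar with a white cap, 60 mm across, 75 mm high, origin at the centre of its underside; leave alone.
Not all that is in view belongs to the job. Leave any green look-alike of the remote alone.

How it is judged:
By the outcome, as a careful person would: the job done as asked, in the order asked, and still so for the second after the job is handed in, with the robot touching nothing.
It also fails if it takes over 51 s, if anything falls off the work surface, if the arm or the gripper's body presses on something with over 40 N, if the wrist force passes 120 N, or if a joint passes its speed limit or range.

## Robot

A 6-joint arm with a two-finger parallel gripper is mounted at the origin on the work surface. World frame = base frame: x ahead of the robot, y to its left, z up, the work surface at z = 0. Lengths are in mm, angles in rad, forces in N, time in s.
With the tool pointing down it reaches from about 275 to 750 mm from the base axis. Payload 10.2 kg.
Tool frame: the origin (TCP) lies on the front face of the gripper's body, between the roots of the fingers; the fingertips stand 73 mm ahead of it and the grasp point (between the pads) lies 54 mm ahead of it; z points along the fingers, y is the line along which they close (so a half turn about z gives the same grasp; the last joint's range is limited). The gripper opens to 85 mm and grips with 20 to 120 N. Pads are 22 mm wide; open, the fingers measure 114 mm over their backs; the gripper's body (76 mm by 85 mm) begins 54 mm behind the grasp point. The pads swing forward as they close: fully open they stand 13 mm farther back than shut.
Start: joints at [-1.435, 0.313, 1.498, -0, 1.331, -0.223], TCP at [184.342, -491.579, 303.894] pointing down, gripper open.
Joint ranges: [-2.94, 2.94], [-0.97, 2.17], [0.19, 2.56], [-1.23, 4.37], [0.02, 3.11], [-2.88, 2.88]. Speed limits (rad/s): [2.39, 2.39, 3.01, 3.14, 3.14, 3.14].

## Interface

Orientations are given as a unit quaternion [w, x, y, z].
In Python, from rig import * gives the robot as it stands.
- The arm moves only by the tool step_arm, never from a script. Its argument "plan" is a list of rows, each an object with "offset": the shift along the tool's x, y, z in cm, a list of three; "rot": the turn, a rotation vector about the tool's x, y, z in degrees, a list of three; "gripper": the finger opening in cm, from 0 to 8.54. In form: [{"offset": [x, y, z], "rot": [wx, wy, wz], "gripper": gripper}, ...]. A call has 1 to 12 rows; each row is the pose to reach, as a shift and turn from the pose commanded when the call began, along the tool's axes at that moment; what a row does not reach only later rows make up. A row lasts 1/10 s, in which the tool goes at most 50 mm and 8.59 degrees, less where a joint would pass 70% of its speed; a pose out of reach is approached as far as the arm can. A call with a gripper value outside its range is refused whole. The fingers move at their own pace and stop on an object; "squeeze" is the grip in N (left out, the last holds). Time passes only in rows, so rows that repeat a pose let the fingers close. It gives the time, the measured TCP pose, the force, the opening and the grip force at its end, in the units of the state.
- sense(): the state, without advancing time (a new reading comes with each control period).
- capture(name): name is "scene" or "top" or "wrist"; returns a dict with "color" (400x640x3 uint8, red, green, blue), "depth" (400x640 float32, mm along the optical axis (not along the pixel's ray), 0 where there is no reading), "vertical_fov" (degrees; the focal length in pixels is half the picture's height over the tangent of half this angle, whatever the lens; pixels are square), "cx", "cy" (the principal point, pixels), "rvec" (rotation vector, rad) and "tvec" (3), from world to camera coordinates, as OpenCV has them; the wrist camera has in their place "mount" (4x4, takes a point from camera to tool coordinates, whose origin is the TCP and whose axes are the flange's). Camera axes: x right, y down, z forward; pixel columns grow to the right and rows downward; lengths in mm; the calibration is good to about 2 mm. A picture is of the moment at which its call begins: read the wrist's pose just before it.
- finish_job(): hands the job in; it is judged then, once.
The state is a dict: "time_s": time; "joints": joint angles; "dq": joint speeds; "tau": joint torques, N m; "eef_pos": TCP position; "ee_rot": TCP orientation; "force": force on the tool from outside, world axes, zero at the start; "wrist_torque": the same for the moment, N m; "grip_width": opening from 0.0 (shut) to 1.0 (fully open); "grip_force": force on a finger pad.
Only numpy, scipy, OpenCV 4.12 (cv2) and the standard library are available. Lean on these libraries where they do the work, as an engineer would, in place of code of your own. Each camera call takes 0.05 s, during which the arm holds its last target. There are 200 camera calls.

## Working session

There is one attempt and no reset: what is moved stays moved. The work goes in short steps, Python scripts to look and compute and a tool call to move; the robot and the scene stay as the last step left them, time stands still between calls to the robot, and variables do not carry over. Pictures are saved under pics/ and viewed, at most 10 in all, crops included, and the job is handed in when it is done.

Besides the shell and the picture viewer there is one more tool, called after "Call:" in YAML: its name, and indented under it one key for each argument. step_arm: Moves the arm, as the interface text tells. Its arguments: {"type":"object","properties":{"plan":{"type":"array"},"squeeze":{"type":"number"}},"required":["plan"]}

```bash
mkdir -p pics; cat > h.py <<'E'
from rig import *
import numpy as np, cv2, pickle
from scipy.spatial.transform import Rotation as R
def pt(c,u,v,z=None):
    f=200/np.tan(np.radians(c["vertical_fov"])/2)
    d=np.array([(u-c["cx"])/f,(v-c["cy"])/f,1.])
    Rm=cv2.Rodrigues(np.array(c["rvec"],float))[0]; t=np.array(c["tvec"],float).ravel()
    o=-Rm.T@t; w=Rm.T@d
    if z is None:
        p=np.median(c["depth"][int(v)-1:int(v)+2,int(u)-1:int(u)+2]); return o+w*p
    return o+w*(z-o[2])/w[2]
E
python3 - <<'E'
from h import *
for n in("top","scene"):
    c=capture(n); pickle.dump(c,open(n+".pkl","wb")); cv2.imwrite(f"pics/{n}.png",c["color"][:,:,::-1])
s=sense();print(s)
E
```

```text
{'time_s': 0.1, 'joints': array([-1.43540439e+00,  3.13372276e-01,  1.49830740e+00, -1.14809128e-05,
        1.33095060e+00, -2.23379614e-01]), 'dq': array([-0.0016777 , -0.00247194, -0.00424478, -0.00079746,  0.00051952,
       -0.00036983]), 'tau': array([ 2.35752617e-03, -4.12898755e+01, -2.60142589e+01, -2.23360885e-04,
        3.03026362e-03, -9.31623163e-06]), 'eef_pos': array([ 184.31963535, -491.44706408,  303.42361069]), 'ee_rot': array([-5.18551388e-04,  9.83953095e-01,  1.78426560e-01,  1.72469696e-05]), 'force': array([ 0.25173568, -0.59646241,  0.02325857]), 'wrist_torque': array([-0.01181218,  0.01677728, -0.00595997]), 'grip_force': 0.0, 'grip_width': 0.9970233816647178}
```

View pics/top.png

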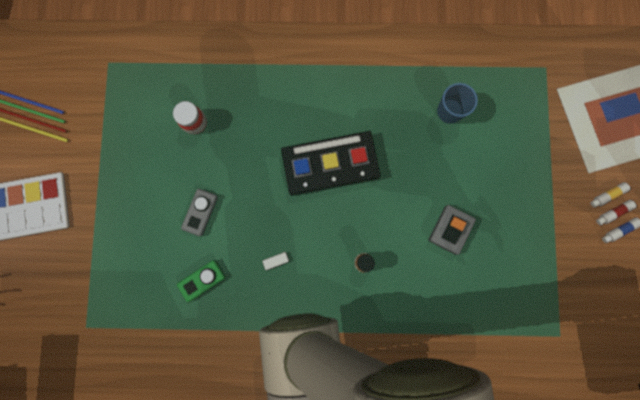

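View pics/scene.png

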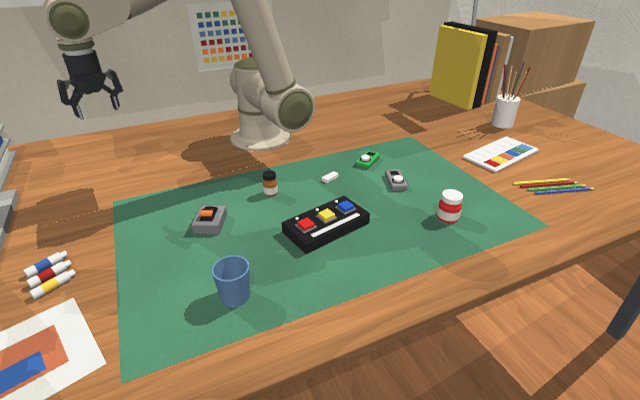

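Top view: the power box is at (455,230) with its orange end at (459,224). The console's yellow key is at (330,161), with blue at (302,167) and red at (359,156). There are two remotes: a grey one at (199,212) with its button at (202,204), and a green one at (202,280). The grey one fits the description. I'll confirm all three targets in an enlarged crop.

```bash
python3 - <<'E'
from h import *
c=pickle.load(open("top.pkl","rb")); im=c["color"][:,:,::-1]
def cr(u,v,w): return cv2.resize(im[v-w:v+w,u-w:u+w],(390,390),interpolation=cv2.INTER_CUBIC) 
cv2.imwrite("pics/crop.png",np.hstack([cr(455,230,30),cr(199,212,30)]))
for n,u,v,z in [("orange",459,224,50),("box",455,230,40),("yel",330,161,49),("blue",302,167,49),("red",359,156,49),("shut",202,204,30),("remote",199,212,20)]:
    print(n,pt(c,u,v).round(),pt(c,u,v,z).round(1))
E
```

```text
orange [ 480. -296.   51.] [ 480.  -296.2   50. ]
box [ 467. -288.   48.] [ 467.4 -290.    40. ]
yel [615. -14.  50.] [614.9 -14.4  49. ]
blue [600.  47.  50.] [600.4  47.4  49. ]
red [627. -79.  49.] [627.2 -78.6  49. ]
shut [516. 270.  30.] [516.4 270.3  30. ]
remote [499. 279.  21.] [499.1 278.9  20. ]
```

View pics/crop.png

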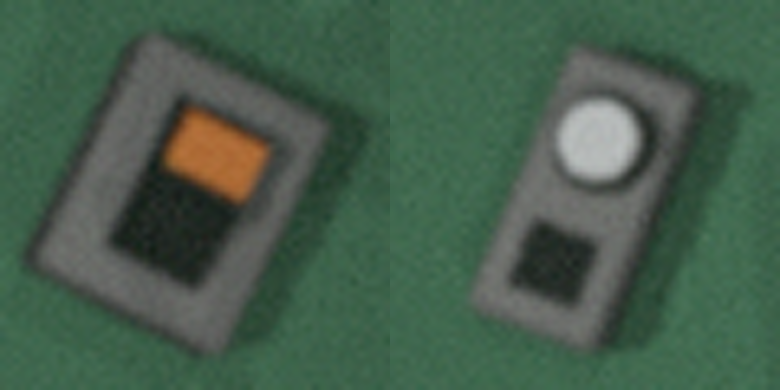

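The crop confirms it: the grey remote's white button is at about (201,203), and the rocker's orange half is centred near (458,224), with its axis at about (456,228). Next, the first move.

```bash
cat >> h.py <<'E'
def goto(x,y,z,yaw):
    s=sense(); q=s["ee_rot"]; A=R.from_quat([q[1],q[2],q[3],q[0]])
    B=R.from_euler("z",yaw,degrees=True)*R.from_quat([1,0,0,0])
    print("now",s["time_s"],s["eef_pos"].round(1),"F",s["force"].round(1))
    print("off cm",(A.inv().apply(np.array([x,y,z])-s["eef_pos"])/10).round(2),"rot",np.degrees((A.inv()*B).as_rotvec()).round(1))
E
python3 - <<'E'
from h import *
c=pickle.load(open("top.pkl","rb"))
for n,u,v,z in [("on",459,222.2,51),("axis",456.1,228.2,47),("oend",425+229/6.5,200+128/6.5,53),("bend",425+153/6.5,200+263/6.5,41),("shut",201,203.4,30)]:
    print(n,pt(c,u,v,z).round(1))
p=pt(c,459,222.2,51); goto(p[0],p[1],150,-26)
E
```

```text
on [ 483.9 -296.    51. ]
axis [ 471.  -290.5   47. ]
oend [ 489.2 -298.2   53. ]
bend [ 444.4 -275.2   41. ]
shut [517.7 272.6  30. ]
now 0.1 [ 184.3 -491.4  303.4] F [ 0.3 -0.6  0. ]
off cm [34.91 -7.77 15.36] rot [-0.1  0.  46.6]
```

Call:
step_arm:
  plan:
    - {"offset":[34.9,-7.8,15.0],"rot":[0,0,47],"gripper":0}
    - {"offset":[34.9,-7.8,15.0],"rot":[0,0,47],"gripper":0}
    - {"offset":[34.9,-7.8,15.0],"rot":[0,0,47],"gripper":0}
    - {"offset":[34.9,-7.8,15.0],"rot":[0,0,47],"gripper":0}
    - {"offset":[34.9,-7.8,15.0],"rot":[0,0,47],"gripper":0}
    - {"offset":[34.9,-7.8,15.0],"rot":[0,0,47],"gripper":0}
    - {"offset":[34.9,-7.8,15.0],"rot":[0,0,47],"gripper":0}
    - {"offset":[34.9,-7.8,15.0],"rot":[0,0,47],"gripper":0}
    - {"offset":[34.9,-7.8,15.0],"rot":[0,0,47],"gripper":0}
    - {"offset":[34.9,-7.8,15.0],"rot":[0,0,47],"gripper":0}
    - {"offset":[34.9,-7.8,15.0],"rot":[0,0,47],"gripper":0}
    - {"offset":[34.9,-7.8,15.0],"rot":[0,0,47],"gripper":0}

```text
time_s: 1.3
eef_pos: [483.0, -297.1, 154.6]
ee_rot: [0.0, 0.973, -0.23, 0.0]
force: [-0.5, -0.6, -0.3]
grip_width: 0.003
grip_force: 0.0
```

```bash
python3 - <<'E'
from h import *
goto(484,-296,140,-26.5)
s=sense();print(s["grip_width"])
c=capture("wrist");pickle.dump((s,c),open("w1.pkl","wb"));cv2.imwrite("pics/w1.png",c["color"][:,:,::-1])
E
```

```text
now 1.3 [ 483.  -297.1  154.6] F [-0.5 -0.6 -0.3]
off cm [ 0.04 -0.15  1.46] rot [ 0.  -0.1 -0. ]
0.0032686832703635437
```

View pics/w1.png

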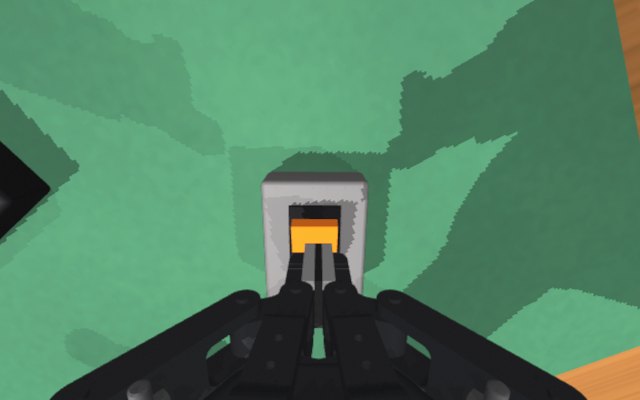

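The wrist view shows the orange half at x 291–338 with its raised end edge near row 226. The shut fingertips are over it, about 5 px too far right, which matches the −1.5 mm tool-y correction. I'll go down in small steps and watch the force.

```bash
python3 - <<'E'
from h import *
s,c=pickle.load(open("w1.pkl","rb"))
q=s["ee_rot"];A=R.from_quat([q[1],q[2],q[3],q[0]]).as_matrix();M=np.array(c["mount"])
f=200/np.tan(np.radians(c["vertical_fov"])/2)
for u,v in [(314,229),(314,240)]:
    d=np.median(c["depth"][v-1:v+2,u-1:u+2]);p=M@np.r_[np.array([(u-c["cx"])/f,(v-c["cy"])/f,1])*d,1]
    print(p[:3].round(1),(A@p[:3]+s["eef_pos"]).round(1))
E
```

```text
[  4.1  -2.7 102.9] [ 487.9 -296.6   51.7]
[ -4.3  -2.8 105.4] [ 480.4 -292.8   49.2]
```

Call:
step_arm:
  plan:
    - {"offset":[0.1,-0.15,1.5],"rot":[0,0,0],"gripper":0}
    - {"offset":[0.1,-0.15,2.0],"rot":[0,0,0],"gripper":0}
    - {"offset":[0.1,-0.15,2.4],"rot":[0,0,0],"gripper":0}
    - {"offset":[0.1,-0.15,2.6],"rot":[0,0,0],"gripper":0}
    - {"offset":[0.1,-0.15,2.6],"rot":[0,0,0],"gripper":0}

```text
time_s: 1.85
eef_pos: [485.2, -295.3, 128.0]
ee_rot: [0.0, 0.973, -0.229, 0.0]
force: [0.0, -0.4, -0.1]
grip_width: -0.001
grip_force: 0.0
```

Call:
step_arm:
  plan:
    - {"offset":[0,-0.1,0.3],"rot":[0,0,0],"gripper":0}
    - {"offset":[0,-0.1,0.6],"rot":[0,0,0],"gripper":0}
    - {"offset":[0,-0.1,0.8],"rot":[0,0,0],"gripper":0}
    - {"offset":[0,-0.1,0.9],"rot":[0,0,0],"gripper":0}
    - {"offset":[0,-0.1,0.9],"rot":[0,0,0],"gripper":0}

```text
time_s: 2.35
eef_pos: [486.0, -294.4, 119.2]
ee_rot: [0.0, 0.973, -0.229, 0.001]
force: [2.2, -1.4, 3.0]
grip_width: -0.003
grip_force: 1.7
```

Call:
step_arm:
  plan:
    - {"offset":[0,0,0.15],"rot":[0,0,0],"gripper":0}
    - {"offset":[0,0,0.3],"rot":[0,0,0],"gripper":0}
    - {"offset":[0,0,0.3],"rot":[0,0,0],"gripper":0}

```text
time_s: 2.65
eef_pos: [486.4, -294.6, 116.8]
ee_rot: [0.001, 0.973, -0.229, 0.001]
force: [3.2, -0.7, 7.4]
grip_width: -0.0
grip_force: 4.0
```

Call:
step_arm:
  plan:
    - {"offset":[0,0,0.15],"rot":[0,0,0],"gripper":0}
    - {"offset":[0,0,0.3],"rot":[0,0,0],"gripper":0}
    - {"offset":[0,0,0.3],"rot":[0,0,0],"gripper":0}

```text
time_s: 2.95
eef_pos: [486.6, -294.7, 116.2]
ee_rot: [0.001, 0.974, -0.229, 0.002]
force: [-3.5, 5.0, 29.6]
grip_width: 0.004
grip_force: 13.7
```

It hit the hard stop: 30 N with the tip at about 43 mm. I'll lift off and check.

Call:
step_arm:
  plan:
    - {"offset":[0,0,-3],"rot":[0,0,0],"gripper":0}
    - {"offset":[-4,0,-8],"rot":[0,0,0],"gripper":0}
    - {"offset":[-6,0,-8],"rot":[0,0,0],"gripper":0}
    - {"offset":[-6,0,-8],"rot":[0,0,0],"gripper":0}

```text
time_s: 3.35
eef_pos: [430.2, -266.2, 194.1]
ee_rot: [-0.0, 0.973, -0.229, -0.0]
force: [0.4, -0.8, -0.5]
grip_width: -0.005
grip_force: 0.0
```

```bash
python3 - <<'E'
from h import *
s=sense();c=capture("wrist");im=c["color"][:,:,::-1]
cv2.imwrite("pics/w2.png",im)
q=s["ee_rot"];A=R.from_quat([q[1],q[2],q[3],q[0]]).as_matrix();M=np.array(c["mount"])
f=200/np.tan(np.radians(c["vertical_fov"])/2)
hsv=cv2.cvtColor(c["color"],cv2.COLOR_RGB2HSV)
m=cv2.inRange(hsv,(5,150,80),(25,255,255)); v,u=np.nonzero(m); d=c["depth"][v,u]
P=(M@np.c_[np.c_[(u-c["cx"])/f,(v-c["cy"])/f,np.ones(len(u))]*d[:,None],np.ones(len(u))].T)[:3].T@A.T+s["eef_pos"]
P=P[(P[:,2]>30)&(P[:,2]<65)&(abs(P[:,0]-484)<30)&(abs(P[:,1]+296)<30)]
t=np.radians(-26.5);sx=P[:,:2]@[np.cos(t),np.sin(t)];
print(len(P),P.mean(0),"slope",np.polyfit(sx,P[:,2],1), np.percentile(P[:,2],[2,98]))
goto(615,-14.5,140,12)
E
```

```text
1178 [ 483.03622214 -293.99842863   42.41890625] slope [ -0.27844451 199.31324348] [34.65928957 45.80242719]
now 3.4 [ 431.2 -267.   193.3] F [ 1.4  0.6 -0.7]
off cm [  5.21 -30.79   5.32] rot [ -0.    0.  -38.5]
```

View pics/w2.png

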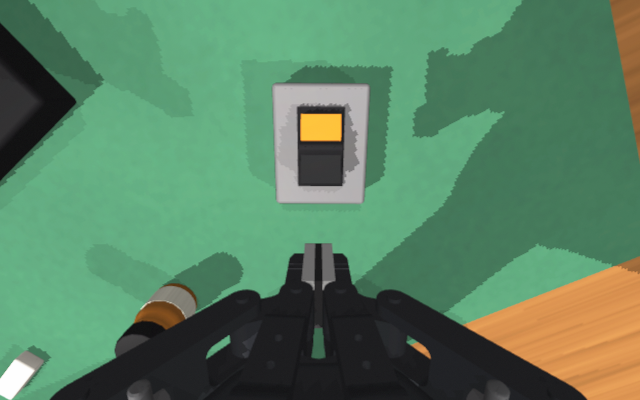

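The orange half at (320,127) now slopes down, with slope −0.28 (about −0.25 rad), so the power is on. Next is the yellow key.

Call:
step_arm:
  plan:
    - {"offset":[5.2,-30.8,3.8],"rot":[0,0,-38.5],"gripper":0}
    - {"offset":[5.2,-30.8,3.8],"rot":[0,0,-38.5],"gripper":0}
    - {"offset":[5.2,-30.8,3.8],"rot":[0,0,-38.5],"gripper":0}
    - {"offset":[5.2,-30.8,3.8],"rot":[0,0,-38.5],"gripper":0}
    - {"offset":[5.2,-30.8,3.8],"rot":[0,0,-38.5],"gripper":0}
    - {"offset":[5.2,-30.8,3.8],"rot":[0,0,-38.5],"gripper":0}
    - {"offset":[5.2,-30.8,3.8],"rot":[0,0,-38.5],"gripper":0}
    - {"offset":[5.2,-30.8,3.8],"rot":[0,0,-38.5],"gripper":0}
    - {"offset":[5.2,-30.8,3.8],"rot":[0,0,-38.5],"gripper":0}
    - {"offset":[5.2,-30.8,3.8],"rot":[0,0,-38.5],"gripper":0}

```text
time_s: 4.4
eef_pos: [615.3, -16.3, 154.8]
ee_rot: [0.0, 0.995, 0.104, -0.0]
force: [-0.5, 0.6, 0.2]
grip_width: 0.001
grip_force: 0.0
```

```bash
python3 - <<'E'
from h import *
goto(615,-14.5,125,12)
E
```

```text
now 4.4 [615.3 -16.3 154.8] F [-0.5  0.6  0.2]
off cm [ 0.01 -0.18  2.98] rot [-0.  0. -0.]
```

Call:
step_arm:
  plan:
    - {"offset":[0,-0.15,1.5],"rot":[0,0,0],"gripper":0}
    - {"offset":[0,-0.15,2.5],"rot":[0,0,0],"gripper":0}
    - {"offset":[0,-0.15,3.0],"rot":[0,0,0],"gripper":0}
    - {"offset":[0,-0.15,3.4],"rot":[0,0,0],"gripper":0}
    - {"offset":[0,-0.15,3.7],"rot":[0,0,0],"gripper":0}
    - {"offset":[0,-0.15,3.9],"rot":[0,0,0],"gripper":0}
    - {"offset":[0,-0.15,3.9],"rot":[0,0,0],"gripper":0}

```text
time_s: 5.1
eef_pos: [615.6, -13.5, 116.0]
ee_rot: [0.0, 0.994, 0.105, 0.0]
force: [0.4, 0.6, -0.3]
grip_width: 0.002
grip_force: 0.0
```

Call:
step_arm:
  plan:
    - {"offset":[0,0,0.1],"rot":[0,0,0],"gripper":0}
    - {"offset":[0,0,0.2],"rot":[0,0,0],"gripper":0}
    - {"offset":[0,0,0.2],"rot":[0,0,0],"gripper":0}

```text
time_s: 5.4
eef_pos: [615.6, -13.4, 114.6]
ee_rot: [0.0, 0.994, 0.105, 0.0]
force: [-3.0, -0.7, 7.4]
grip_width: -0.001
grip_force: 3.7
```

Call:
step_arm:
  plan:
    - {"offset":[0,0,0.15],"rot":[0,0,0],"gripper":0}
    - {"offset":[0,0,0.3],"rot":[0,0,0],"gripper":0}
    - {"offset":[0,0,0.3],"rot":[0,0,0],"gripper":0}

```text
time_s: 5.7
eef_pos: [615.7, -13.4, 114.4]
ee_rot: [0.0, 0.994, 0.105, 0.001]
force: [-13.5, -0.5, 30.3]
grip_width: 0.0
grip_force: 14.9
```

The key is at its hard stop, tip at about 41.5 mm. I'll lift off, check it, and plan the move to the remote.

Call:
step_arm:
  plan:
    - {"offset":[0,0,-3],"rot":[0,0,0],"gripper":0}
    - {"offset":[-4,0,-7],"rot":[0,0,0],"gripper":0}
    - {"offset":[-7,0,-8],"rot":[0,0,0],"gripper":0}
    - {"offset":[-7,0,-8],"rot":[0,0,0],"gripper":0}
    - {"offset":[-7,0,-8],"rot":[0,0,0],"gripper":0}

```text
time_s: 6.2
eef_pos: [547.1, -28.0, 191.3]
ee_rot: [0.0, 0.994, 0.105, 0.001]
force: [-0.1, -0.2, 0.6]
grip_width: 0.001
grip_force: 0.0
```

```bash
cat >> h.py <<'E'
def cloud(lo,hi):
    s=sense();c=capture("wrist")
    q=s["ee_rot"];A=R.from_quat([q[1],q[2],q[3],q[0]]).as_matrix();M=np.array(c["mount"])
    f=200/np.tan(np.radians(c["vertical_fov"])/2)
    m=cv2.inRange(cv2.cvtColor(c["color"],cv2.COLOR_RGB2HSV),lo,hi); v,u=np.nonzero(m); d=c["depth"][v,u]
    return c,(M@np.c_[np.c_[(u-c["cx"])/f,(v-c["cy"])/f,np.ones(len(u))]*d[:,None],np.ones(len(u))].T)[:3].T@A.T+s["eef_pos"]
E
python3 - <<'E'
from h import *
for n,lo,hi,x,y in [("yel",(20,100,80),(35,255,255),615,-14),("red",(0,150,80),(8,255,255),627,-79),("blue",(100,120,60),(130,255,255),600,47)]:
    c,P=cloud(lo,hi);P=P[np.hypot(P[:,0]-x,P[:,1]-y)<28];print(n,len(P),np.median(P,0).round(1))
cv2.imwrite("pics/w3.png",c["color"][:,:,::-1])
goto(517,271.5,140,12)
E
```

```text
yel 2250 [617.4 -13.5  41.2]
red 2510 [630.5 -75.9  48. ]
blue 2458 [604.1  48.6  48.3]
now 6.35 [547.5 -27.8 190.2] F [-0.2  0.1  0.4]
off cm [  3.28 -29.91   5.03] rot [-0.   0.   0.1]
```

View pics/w3.png

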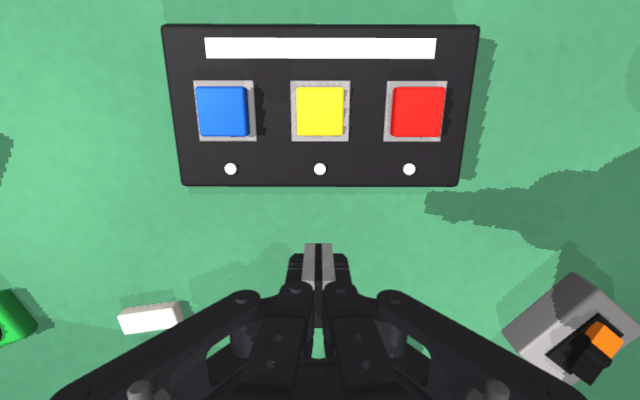

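The yellow key at (320,110) reads 41 mm, fully home. Red and blue are still up at 48 mm. Next I'll stop just short of the remote for a closer look.

Call:
step_arm:
  plan:
    - {"offset":[-4,-30.5,0],"rot":[0,0,0],"gripper":0}
    - {"offset":[-4,-30.5,0],"rot":[0,0,0],"gripper":0}
    - {"offset":[-4,-30.5,0],"rot":[0,0,0],"gripper":0}
    - {"offset":[-4,-30.5,0],"rot":[0,0,0],"gripper":0}
    - {"offset":[-4,-30.5,0],"rot":[0,0,0],"gripper":0}
    - {"offset":[-4,-30.5,0],"rot":[0,0,0],"gripper":0}
    - {"offset":[-4,-30.5,0],"rot":[0,0,0],"gripper":0}
    - {"offset":[-4,-30.5,0],"rot":[0,0,0],"gripper":0}
    - {"offset":[-4,-30.5,0],"rot":[0,0,0],"gripper":0}

```text
time_s: 7.25
eef_pos: [444.7, 261.4, 190.4]
ee_rot: [0.0, 0.994, 0.105, -0.0]
force: [0.8, 0.5, 0.0]
grip_width: 0.006
grip_force: 0.0
```

```bash
python3 - <<'E'
from h import *
c,P=cloud((0,0,190),(180,60,255));P=P[np.hypot(P[:,0]-517,P[:,1]-271)<30]
P=P[P[:,2]>25];print(len(P),P.mean(0).round(1),P.min(0).round(1),P.max(0).round(1))
cv2.imwrite("pics/w4.png",c["color"][:,:,::-1])
goto(517,271.5,125,12)
E
```

```text
1214 [519.7 275.6  31.4] [505.8 262.1  27.1] [533.  289.2 259.7]
now 7.3 [444.8 261.  190.5] F [0.7 0.1 0.2]
off cm [7.28 0.47 6.55] rot [ 0.  0. -0.]
```

View pics/w4.png

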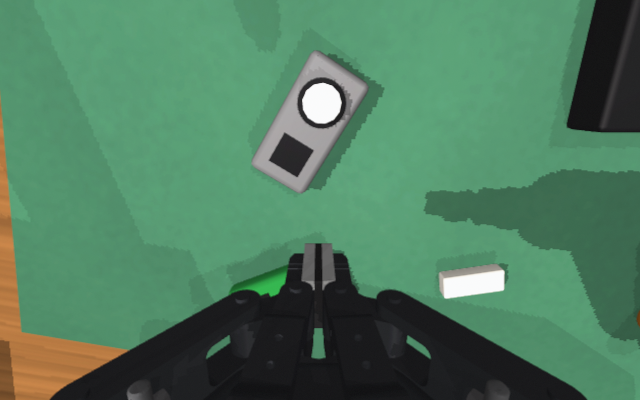

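The button at (322,103) measures about (519,274), height 30. I'll move over it.

Call:
step_arm:
  plan:
    - {"offset":[4,0.2,2],"rot":[0,0,0],"gripper":0}
    - {"offset":[7.5,0.25,5],"rot":[0,0,0],"gripper":0}
    - {"offset":[7.5,0.25,7],"rot":[0,0,0],"gripper":0}
    - {"offset":[7.5,0.25,7.5],"rot":[0,0,0],"gripper":0}
    - {"offset":[7.5,0.25,7.5],"rot":[0,0,0],"gripper":0}

```text
time_s: 7.8
eef_pos: [518.1, 274.1, 115.6]
ee_rot: [0.0, 0.995, 0.104, -0.001]
force: [-0.5, -0.3, 0.8]
grip_width: -0.002
grip_force: 0.0
```

Call:
step_arm:
  plan:
    - {"offset":[0,0,0.5],"rot":[0,0,0],"gripper":0}
    - {"offset":[0,0,0.9],"rot":[0,0,0],"gripper":0}
    - {"offset":[0,0,1.2],"rot":[0,0,0],"gripper":0}
    - {"offset":[0,0,1.4],"rot":[0,0,0],"gripper":0}
    - {"offset":[0,0,1.6],"rot":[0,0,0],"gripper":0}
    - {"offset":[0,0,1.7],"rot":[0,0,0],"gripper":0}
    - {"offset":[0,0,1.8],"rot":[0,0,0],"gripper":0}
    - {"offset":[0,0,1.8],"rot":[0,0,0],"gripper":0}

```text
time_s: 8.6
eef_pos: [518.0, 275.2, 98.0]
ee_rot: [-0.0, 0.994, 0.105, 0.0]
force: [-0.8, -2.0, 4.2]
grip_width: 0.002
grip_force: 1.9
```

Call:
step_arm:
  plan:
    - {"offset":[0,0,0.1],"rot":[0,0,0],"gripper":0}
    - {"offset":[0,0,0.2],"rot":[0,0,0],"gripper":0}
    - {"offset":[0,0,0.25],"rot":[0,0,0],"gripper":0}
    - {"offset":[0,0,0.25],"rot":[0,0,0],"gripper":0}

```text
time_s: 9.0
eef_pos: [518.0, 275.2, 96.5]
ee_rot: [0.0, 0.994, 0.105, 0.0]
force: [-5.8, -1.7, 13.5]
grip_width: 0.001
grip_force: 7.0
```

13.5 N with the tip at 23.5 mm, so the button is right in. I'll release straight up and check.

Call:
step_arm:
  plan:
    - {"offset":[0,0,-1],"rot":[0,0,0],"gripper":0}
    - {"offset":[0,0,-4],"rot":[0,0,0],"gripper":0}
    - {"offset":[-4,0,-8],"rot":[0,0,0],"gripper":0}
    - {"offset":[-7.5,0,-9.5],"rot":[0,0,0],"gripper":0}
    - {"offset":[-7.5,0,-9.5],"rot":[0,0,0],"gripper":0}
    - {"offset":[-7.5,0,-9.5],"rot":[0,0,0],"gripper":0}

```text
time_s: 9.6
eef_pos: [444.7, 259.5, 191.0]
ee_rot: [-0.0, 0.994, 0.105, 0.001]
force: [0.6, 0.0, 0.1]
grip_width: 0.004
grip_force: 0.0
```

```bash
python3 - <<'E'
from h import *
c,P=cloud((0,0,190),(180,60,255));P=P[np.hypot(P[:,0]-517,P[:,1]-271)<30]
P=P[(P[:,2]>18)&(P[:,2]<45)];print(len(P),P.mean(0).round(1),np.median(P[:,2]))
cv2.imwrite("pics/top2.png",capture("top")["color"][:,:,::-1])
E
```

```text
1210 [519.6 275.4  29.1] 29.22273995541805
```

View pics/top2.png

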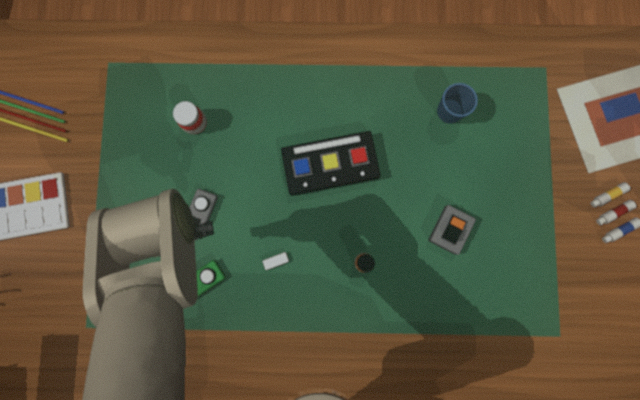

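The shutter button is up again at 29 mm, and the remote hasn't moved (button still at (202,204)). Everything else is where it was, so I'm handing in.

```bash
python3 -c "
from rig import *
print(finish_job())"
```

```text
the job is handed in; nothing more can be done
None
```

The job is handed in, done in the order asked: the power rocker is fully on, the yellow key is home and stays down, and the shutter was pressed right in and came back up; the red and blue keys are still up, and neither the remote nor the other things on the desk moved.

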